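# Cover the ink mill and set its adjuster

## Robot

A 6-joint arm with a two-finger parallel gripper is mounted at the origin on the work surface. World frame = base frame: x ahead of the robot, y to its left, z up, the work surface at z = 0. Lengths are in m, angles in rad, forces in N, time in s.
With the tool pointing down it reaches from about 0.375 to 0.925 m from the base axis. Payload 5.7 kg.
Tool frame: the origin (TCP) lies midway between the tips of the shut fingers; the grasp point (between the pads) lies 19 mm behind it; z points along the fingers, y is the line along which they close (so a half turn about z gives the same grasp; the last joint's range is limited). The gripper opens to 88 mm and grips with 3 to 60 N. Pads are 20 mm wide; open, the fingers measure 115 mm over their backs; the gripper's body (75 mm by 178 mm) begins 61 mm behind the grasp point.
Start: joints at [-1.295, 0.359, 1.51, -0, 1.272, -0.115], TCP at [0.229, -0.555, 0.197] pointing down, gripper open.
Joint ranges: [-2.97, 2.97], [-1.01, 2.36], [0.21, 2.38], [-0.96, 4.11], [0.2, 2.71], [-2.98, 2.98]. Speed limits (rad/s): [2.39, 2.39, 3.14, 3.14, 3.14, 3.14].

## Interface

Orientations are given as a unit quaternion [x, y, z, w].
In Python, from bench import move_ptp, servo_line, goto_joints, move_gripper, sleep, inverse_kinematics, capture, PlanningError, close_job, spot_in, silhouettes, current_clock, current_joint_pos, current_qvel, current_joint_torque, current_position, current_orientation, current_force, current_torque, current_finger_gap, current_grip_force gives the robot as it stands. Calls block until the motion is done:
- move_ptp(position, orientation): joint-space move of the TCP to a pose.
- servo_line(position, orientation=None, rate=0.15, contact_N=None): straight line of the TCP; orientation=None keeps the orientation; rate is the mean speed in m/s. With contact_N (N) it stops when the force on the tool has changed by that much, and returns True; else False.
- goto_joints(angles): joint-space move.
- move_gripper(opening): finger opening in m; the grip force is fixed at half the most; returns when the fingers have stopped.
- sleep(seconds).
- inverse_kinematics(position, orientation): joint angles nearest the present ones, or None.
- capture(name): name is "scene" or "top"; returns a dict with "image" (400x640x3 uint8, blue, green, red), "range_z" (400x640 float32, m along the optical axis (not along the pixel's ray), 0 where there is no reading), "intrinsics" (3x3 intrinsics, pixels), "R" (3x3) and "t" (3): a world point X has camera coordinates R X + t. Camera axes: x right, y down, z forward; pixel columns grow to the right and rows downward; lengths in m; the calibration is good to about 2 mm. A picture is of the moment at which its call begins.
A pose or a line that the arm cannot do raises PlanningError and nothing moves.
- close_job(): hands the job in; it is judged then, once.
Trained networks look in the newest picture that a camera, given by its name, has taken for a name from the list of things; names that differ only in an ending like _2 or _b are one class to them, and where a whole thing is asked for, a point or a joint stands for the part that bears it (a point fixed in the world has none). Each returns a list of dicts, best first, with "conf" (0 to 1); they miss things now and then, are a little off and sometimes report something else, mostly with a low value. They report only what shows in the picture. A call takes as long as a camera call. They do not tell look-alikes from the thing itself.
- spot_in(camera, query): "xy" ([column, row] in pixels, amid what is visible of it).
- silhouettes(camera, query): "region" (400x640 bool, what is visible of it) and "xy" ([column, row] in pixels, amid what is visible of it).
Readings, each from a call of its own:
- current_clock(): time.
- current_joint_pos(): joint angles.
- current_qvel(): joint speeds.
- current_joint_torque(): joint torques, N m.
- current_position(): TCP position.
- current_orientation(): TCP orientation.
- current_force(): force on the tool from outside, world axes, zero at the start.
- current_torque(): the same for the moment, N m.
- current_finger_gap(): finger opening in m.
- current_grip_force(): force on a finger pad.
Only numpy, scipy, OpenCV 4.12 (cv2) and the standard library are available. Lean on these libraries where they do the work, as an engineer would, in place of code of your own. Each camera call takes 0.05 s, during which the arm holds its last target. There are 200 camera calls.

## Task

Set the loose steel cover onto the ink mill's hopper so that it sits fully home and level (place it, do not drop it). Then turn the mill's winged adjuster screw clockwise until it seats against its stop, back it off a quarter turn, and finish while still gripping it there, holding it still at that setting. Leave everything else on the bench where it is.

Things in the scene. Friction and masses are not known exactly. Their poses are not given: they have to be found in the camera images.
- mill: The bench ink mill, bolted to the bench: dark steel base plate 150 x 270 x 12 mm (x by y), grey housing, round hopper at its +y end, adjuster column (66 mm across, top 85 mm above the bench) at its -y end. Origin: centre of the base plate's underside on the bench; z up. Hopper axis at (0, +70) mm, adjuster axis at (0, -70) mm in this frame.
- hopper_rim (a point): Centre of the hopper's mouth, level with the rim's top, 100 mm above the bench. Steel cup, rim 84 mm outside and 74 mm inside diameter, straight inside for 18 mm down from the rim; axes as the mill's.
- adjuster (a joint): Angle of the winged adjuster screw, rad; grows as it is turned clockwise seen from above. 0 = fully unscrewed, 2.60 = seated against its solid stop, so a quarter turn back from the stop is 1.03. It stays where it is left (friction about 0.06 N m) and does not rise or sink. The wing lies along the mill's x axis at 0, so its direction is mill yaw minus this angle.
- adjuster_grip (a point): On the adjuster's axis, 117 mm above the bench: the place to grip its wing, a flat upright steel bar 46 mm long, 11 mm thick, 34 mm tall (from 95 to 129 mm above the bench) on a round boss 32 mm across and 10 mm high. This point's x axis runs along the wing, its y axis through its thickness.
- cover: Loose steel cover, about 160 g, right way up on the bench, standing on its plug; the larger of two knobbed lids. Flange disc 90 mm across; under it a plug 67 mm across, 8 mm deep, bevelled to 58 mm at the bottom, that drops into the hopper; on top a round grip knob 22 mm across, 30 mm tall. Origin: centre of the plug's underside, z up. Flange from z = 8 to 13 mm, knob top at 43 mm.
- cover_seat (a point): On the cover's axis, level with the flange's underside (8 mm above the cover's origin): this meets hopper_rim when the cover is home.
- small_lid: Bystander: a smaller steel lid, 56 mm across, 8 mm thick, with a 16 mm knob up to 24 mm; too small for the hopper. Its place and the cover's are sometimes swapped. Origin: centre of its underside.
- stick_a: Bystander: a black ink stick 90 x 24 x 15 mm lying between the lids and the mill. Origin: centre of its underside.
- stick_b: Bystander: another such ink stick, beyond the hopper end of the mill, beside the cup.
- paste_cup: Bystander: a white cup 68 mm across, 55 mm tall. Origin: centre of its underside.
- mould: Bystander: a wooden ink mould 130 x 45 x 25 mm. Origin: centre of its underside.
- weight: Bystander: a small brass weight, 32 mm across, 30 mm tall. Origin: centre of its underside.
Mind the look-alikes: they are no part of the job. What is shaped like the cover but brown, green or orange is not meant.

How it is judged:
On the way, in this order (a step that is already met when the one before it is completed fails the run):
1. the cover sits home and level on the hopper, let go (horizontal distance between cover_seat and hopper_rim below 0.006 m and z of cover_seat in the frame of hopper_rim between -0.003 and 0.003 m and angle between cover_seat's own z axis and vertical below 0.05 rad and contact force between the fingers and cover below 0.1 N), for 0.2 s.
2. the adjuster is turned clockwise until it seats, with the cover on (horizontal distance between cover_seat and hopper_rim below 0.006 m and z of cover_seat in the frame of hopper_rim between -0.003 and 0.003 m and angle between cover_seat's own z axis and vertical below 0.05 rad and value of joint adjuster above 2.53 rad), for 0.1 s.
At the end, for the whole second after the job is handed in: Cover home on the hopper (axis within 6 mm, flange within 3 mm of the rim, tilt under 0.05 rad), no finger on it; the adjuster, having been seated, is a quarter turn back from its stop (0.82 to 1.24 rad, within 12 degrees) and still, gripped by the fingers (over 1.5 N) (all of step 1 and value of joint adjuster between 0.82 and 1.24 rad and velocity of joint adjuster between -0.05 and 0.05 rad/s and contact force between the fingers and adjuster above 1.5 N); the arm keeps its last pose, push and grip.
It fails at once if the cover is dropped or thrown (moving faster than 0.5 m/s with no finger on it: a fall of over 13 mm) (linear speed of cover above 0.5 m/s and contact force between the fingers and cover below 0.1 N).
It fails at once if another thing on the bench is moved by more than 25 mm (distance of any of small_lid, stick_a, stick_b, paste_cup, mould, weight from where it was at the start of the episode above 0.025 m).
It also fails if it takes over 69 s, if anything falls off the work surface, if the arm or the gripper's body presses on something with over 40 N, if the wrist force passes 120 N, or if a joint passes its speed limit or range.

## Working session

There is one attempt and no reset: what is moved stays moved. The work goes in short steps, each a Python script; the robot and the scene stay as the last script left them, time stands still between calls to the robot, and variables do not carry over. Pictures are saved under pics/ and viewed, at most 10 in all, crops included, and the job is handed in when it is done.

```bash
ls; mkdir -p pics
cat > h.py <<'E'
import numpy as np, cv2
from bench import *
def pts(c,mask):
    v,u=np.nonzero(mask&(c["range_z"]>0)); z=c["range_z"][v,u]; K=c["intrinsics"]
    P=np.stack([(u-K[0,2])/K[0,0]*z,(v-K[1,2])/K[1,1]*z,z],1)
    return (P-c["t"])@c["R"]
E
python3 - <<'E'
from h import *
for n in ("scene","top"):
    c=capture(n); cv2.imwrite(f"pics/{n}0.png",c["image"]); print(n,"campos",-c["R"].T@c["t"])
    for q in ("cover","small_lid","mill","adjuster","stick_a","paste_cup","mould","weight"):
        for d in silhouettes(n,q)[:3]:
            p=pts(c,d["region"])
            if len(p): print(q,round(d["conf"],2),np.round(d["xy"]),len(p),np.round(np.median(p,0),3),np.round(np.percentile(p,[2,98],axis=0),3).tolist())
E
```

```text
pics
scene campos [ 1.01239982 -0.51637318  0.76542861]
cover 0.91 [267. 250.] 690 [ 0.436 -0.184  0.014] [[0.386, -0.219, 0.009], [0.473, -0.139, 0.044]]
cover 0.9 [293. 218.] 530 [ 0.386 -0.046  0.013] [[0.337, -0.082, 0.001], [0.421, 0.001, 0.043]]
cover 0.81 [221. 291.] 953 [ 0.476 -0.337  0.014] [[0.428, -0.374, 0.009], [0.512, -0.294, 0.044]]
small_lid 0.81 [247. 329.] 485 [ 0.607 -0.339  0.009] [[0.578, -0.362, 0.002], [0.629, -0.313, 0.025]]
mill 0.75 [396. 222.] 4117 [0.621 0.129 0.047] [[0.512, 0.033, 0.005], [0.698, 0.272, 0.119]]
mill 0.46 [399. 146.] 290 [0.377 0.466 0.038] [[0.344, 0.442, 0.007], [0.406, 0.505, 0.056]]
adjuster 0.53 [378. 205.] 245 [0.582 0.099 0.111] [[0.546, 0.082, 0.073], [0.593, 0.14, 0.131]]
stick_a 0.63 [308. 295.] 375 [ 0.624 -0.186  0.015] [[0.576, -0.197, 0.004], [0.664, -0.172, 0.018]]
stick_a 0.59 [426. 172.] 202 [0.513 0.446 0.013] [[0.461, 0.439, -0.001], [0.558, 0.486, 0.018]]
paste_cup 0.87 [398. 148.] 300 [0.379 0.465 0.037] [[0.344, 0.442, 0.005], [0.407, 0.505, 0.056]]
mould 0.88 [455. 193.] 543 [0.657 0.42  0.02 ] [[0.593, 0.404, 0.00
[... 824 characters left out ...]
8], [0.596, 0.13, 0.133]]
adjuster 0.6 [167. 188.] 276 [0.507 0.452 0.013] [[0.463, 0.441, 0.002], [0.549, 0.466, 0.021]]
stick_a 0.53 [278. 154.] 116 [0.568 0.105 0.124] [[0.558, 0.086, 0.09], [0.582, 0.124, 0.134]]
stick_a 0.5 [165. 185.] 311 [0.507 0.453 0.013] [[0.463, 0.441, -0.004], [0.549, 0.473, 0.021]]
paste_cup 0.57 [148. 230.] 477 [0.37  0.484 0.024] [[0.338, 0.443, -0.002], [0.397, 0.505, 0.059]]
mould 0.62 [170. 140.] 691 [0.64  0.43  0.019] [[0.579, 0.407, 0.002], [0.704, 0.457, 0.028]]
weight 0.63 [474. 170.] 112 [ 0.538 -0.465  0.028] [[0.524, -0.48, 0.007], [0.553, -0.452, 0.035]]
weight 0.53 [170. 140.] 731 [0.642 0.43  0.019] [[0.579, 0.407, -0.002], [0.705, 0.462, 0.028]]
```

View pics/top0.png

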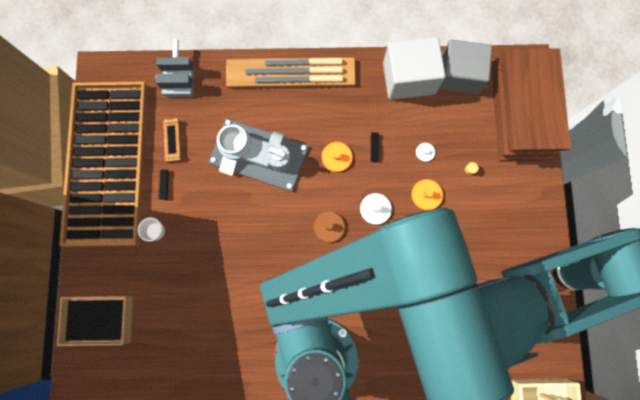

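View pics/scene0.png

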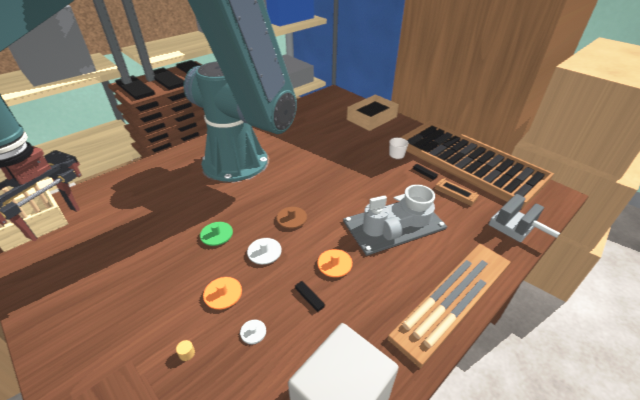

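The top view shows the white-steel cover at about (375,208). The hopper is at (232,140), the adjuster at (278,152) and the small lid at (426,152). The other discs are coloured look-alikes. Next I fit the geometry.

```bash
cat > fit.py <<'E'
from h import *
from scipy.optimize import least_squares
def circ(p,r):
    f=lambda a:np.hypot(p[:,0]-a[0],p[:,1]-a[1])-r
    s=least_squares(f,p[:,:2].mean(0),loss="soft_l1",f_scale=.002); return s.x
def near(P,xy,r,zl,zh): return P[(np.hypot(P[:,0]-xy[0],P[:,1]-xy[1])<r)&(P[:,2]>zl)&(P[:,2]<zh)]
if __name__=="__main__":
  for n in ("scene","top"):
    c=capture(n); P=pts(c,c["range_z"]>0)
    f=near(P,(.425,-.178),.06,.008,.02); ctr,rad=cv2.minEnclosingCircle(f[:,:2].astype(np.float32))
    k=near(P,(.425,-.178),.06,.038,.05)
    print(n,"cover disc",np.round(ctr,4),round(rad,4),"z",np.median(f[:,2]).round(4),"knob top",k.mean(0).round(4),len(k))
    r=near(P,(.615,.23),.07,.094,.106); x=circ(r,.0395); x=circ(near(P,x,.05,.094,.106),.0395)
    print("hopper",x.round(4),len(r), np.percentile(r[:,2],[5,50,95]).round(4))
    w=near(P,(.573,.105),.05,.122,.14); m,e=cv2.PCACompute(w[:,:2].astype(np.float32),mean=None)
    print("wing",m.round(4),np.ptp(((w[:,:2]-m)@e.T),axis=0).round(4),"dir",np.degrees(np.arctan2(e[0,1],e[0,0])).round(1),len(w))
    d=x-m[0]; print("dist",np.linalg.norm(d).round(4),"yaw",np.degrees(np.arctan2(-d[0],d[1])).round(2))
    b=near(P,(.595,.168),.17,.008,.016); print("base",cv2.minAreaRect(b[:,:2].astype(np.float32)))
E
python3 fit.py
```

```text
scene cover disc [ 0.4312 -0.178 ] 0.0465 z 0.0133 knob top [ 0.4313 -0.1799  0.0425] 52
hopper [0.6268 0.2337] 174 [0.0949 0.0991 0.1018]
wing [[0.5794 0.1016]] [0.045  0.0127] dir 63.2 76
dist 0.1404 yaw -19.75
base ((0.6035082340240479, 0.168770432472229), (0.2716968357563019, 0.15201766788959503), 69.49884033203125)
top cover disc [ 0.4254 -0.1699] 0.0531 z 0.013 knob top [ 0.4228 -0.1778  0.0433] 41
hopper [0.6192 0.2358] 164 [0.0946 0.0985 0.1043]
wing [[0.5712 0.1045]] [0.0458 0.0125] dir 65.0 70
dist 0.1399 yaw -20.09
base ((0.5933471322059631, 0.17375174164772034), (0.3080351650714874, 0.3205082416534424), 62.79520797729492)
```

```bash
cat >> h.py <<'E'
from scipy.spatial.transform import Rotation as Ro
def down(psi): return (Ro.from_euler("z",psi,degrees=True)*Ro.from_quat([1,0,0,0])).as_quat()
def st(): print("t",round(current_clock(),2),"pos",np.round(current_position(),4),"q",np.round(current_joint_pos(),3),"F",np.round(current_force(),1),"gap",round(current_finger_gap(),4),"grip",round(current_grip_force(),1))
E
python3 - <<'E'
from h import *
print(current_orientation(), Ro.from_quat(current_orientation()).as_euler("zyx",degrees=True))
for psi in range(-180,180,30):
    print(psi,*[None if (q:=inverse_kinematics(p,down(psi))) is None else np.round(q[[0,5]] if hasattr(q,'shape') else [q[0],q[5]],2) for p in ([.427,-.179,.15],[.622,.234,.15],[.575,.103,.15])])
move_ptp([.427,-.179,.12],down(90)); st()
ims=[]
for n in("scene","top"):
    c=capture(n); uv=c["intrinsics"]@(c["R"]@np.array([.427,-.179,.12])+c["t"]); uv=uv[:2]/uv[2]; print(uv)
    x,y=np.clip(uv.astype(int)-[65,65],0,None); ims.append(cv2.resize(c["image"][y:y+130,x:x+130],(400,400),interpolation=cv2.INTER_CUBIC))
cv2.imwrite("pics/hov.png",np.hstack(ims))
E
```

```text
[ 9.80973588e-01  1.94141237e-01  4.73416534e-06 -3.94760548e-06] [-2.23891229e+01  4.44351476e-04 -1.79999451e+02]
-180 [-0.55 -2.12] [ 0.26 -1.31] [ 0.06 -1.51]
-150 [-0.55 -2.64] [ 0.26 -1.84] [ 0.06 -2.04]
-120 None [ 0.26 -2.36] [ 0.06 -2.56]
-90 [-0.55  2.6 ] [ 0.26 -2.89] None
-60 [-0.55  2.07] [0.26 2.87] [0.06 2.68]
-30 [-0.55  1.55] [0.26 2.35] [0.06 2.15]
0 [-0.55  1.02] [0.26 1.83] [0.06 1.63]
30 [-0.55  0.5 ] [0.26 1.3 ] [0.06 1.11]
60 [-0.55 -0.02] [0.26 0.78] [0.06 0.58]
90 [-0.55 -0.55] [0.26 0.26] [0.06 0.06]
120 [-0.55 -1.07] [ 0.26 -0.27] [ 0.06 -0.46]
150 [-0.55 -1.59] [ 0.26 -0.79] [ 0.06 -0.99]
t 2.59 pos [ 0.4275 -0.1801  0.1203] q [-0.548  0.257  1.889 -0.     0.994 -0.546] F [-0.2 -0.9 -0.2] gap 0.088 grip 0.0
[259.63047131 221.24715648]
[379.08393084 201.61283481]
```

View pics/hov.png

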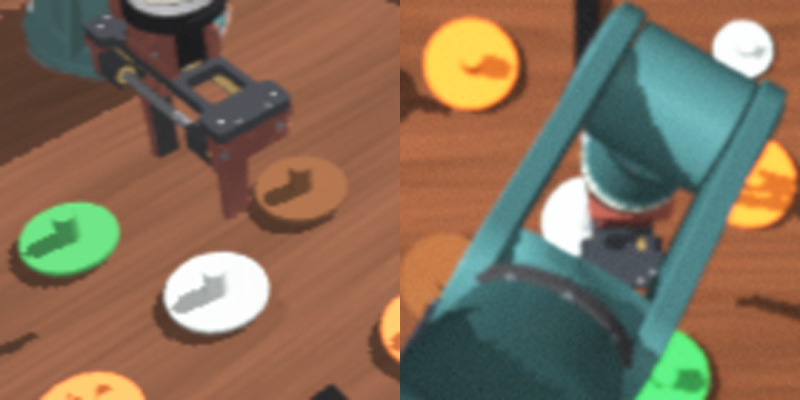

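The left half (scene) shows the fingers straddling the cover's direction along x, open well wider than the knob. The cover is at about (217,292) in that crop. The two cameras differ by about 8 mm in x, so I'll grip along x and then along y to centre physically.

Run:
```python
from h import *
from fit import near
print(servo_line([.427,-.179,.019],rate=.1,contact_N=6)); st()
move_gripper(.0); st()
c=capture("scene"); P=pts(c,c["range_z"]>0); f=near(P,(.43,-.178),.06,.008,.02); print(cv2.minEnclosingCircle(f[:,:2].astype(np.float32)))
move_gripper(.06)
p=current_position(); servo_line([.427,-.179,.06]); move_ptp([.427,-.179,.06],down(0)); servo_line([.427,-.179,.019],rate=.1,contact_N=6)
move_gripper(.0); st()
c=capture("scene"); P=pts(c,c["range_z"]>0); f=near(P,(.43,-.178),.06,.008,.02); print(cv2.minEnclosingCircle(f[:,:2].astype(np.float32)))
cv2.imwrite("pics/grip.png",cv2.resize(c["image"][190:310,200:320],(480,480)))
```

```text
False
t 3.85 pos [ 0.4274 -0.1793  0.0194] q [-0.546  0.423  1.985  0.     0.733 -0.546] F [-0.9 -0.1  0.1] gap 0.0878 grip 0.0
t 5.19 pos [ 0.427 -0.179  0.019] q [-0.546  0.424  1.985  0.     0.733 -0.546] F [ 1.  -0.7 -0.2] gap 0.0004 grip 0.0
((0.43071380257606506, -0.17999441921710968), 0.04583536460995674)
t 9.64 pos [ 0.427 -0.179  0.019] q [-0.546  0.424  1.985  0.     0.733  1.025] F [ 0.1 -0.   0.3] gap 0.0004 grip 0.0
((0.42951086163520813, -0.17978188395500183), 0.04621140658855438)
```

View pics/grip.png

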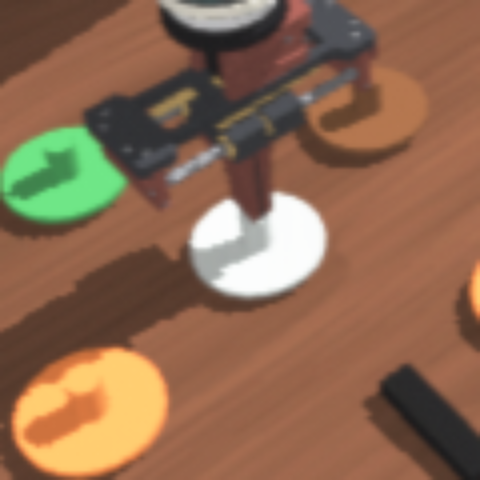

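The cover at about (258,245) is untouched. The finger tips end around (258,215), above or behind the knob, and nothing was gripped. I'll measure the fingers with depth.

Run:
```python
from h import *
from fit import near
for n in ("scene","top"):
    c=capture(n); P=pts(c,c["range_z"]>0); g=P[(np.abs(P[:,0]-.43)<.03)&(np.abs(P[:,1]+.18)<.03)]
    uv=c["intrinsics"]@(c["R"]@np.array([.427,-.179,.019])+c["t"]); print(n,"proj TCP",uv[:2]/uv[2])
    for lo in np.arange(0,.13,.01):
        s=g[(g[:,2]>=lo)&(g[:,2]<lo+.01)]
        if len(s): print(round(lo,2),len(s),s.mean(0).round(4),s.min(0).round(3),s.max(0).round(3))
    if n=="scene": cv2.imwrite("pics/z.png",cv2.resize(c["image"][215:275,235:295],(600,600),interpolation=cv2.INTER_NEAREST))
    b=near(P,(.5,-.12),.03,-.05,.05); print("bench z",b[:,2].mean())
```

```text
scene proj TCP [263.53457821 247.87121351]
0.0 2 [ 0.4518 -0.1888  0.0046] [ 0.449 -0.209  0.001] [ 0.454 -0.168  0.008]
0.01 280 [ 0.435  -0.1831  0.0137] [ 0.401 -0.21   0.01 ] [ 0.46 -0.15  0.02]
0.02 22 [ 0.4367 -0.1833  0.0258] [ 0.425 -0.19   0.021] [ 0.441 -0.171  0.029]
0.03 18 [ 0.4381 -0.1831  0.036 ] [ 0.428 -0.189  0.033] [ 0.442 -0.175  0.04 ]
0.04 24 [ 0.4353 -0.1832  0.0447] [ 0.421 -0.19   0.04 ] [ 0.441 -0.171  0.05 ]
0.05 29 [ 0.4351 -0.181   0.0546] [ 0.417 -0.188  0.05 ] [ 0.442 -0.169  0.06 ]
0.06 28 [ 0.4364 -0.1811  0.065 ] [ 0.42  -0.188  0.06 ] [ 0.443 -0.17   0.07 ]
0.07 24 [ 0.4357 -0.1816  0.0751] [ 0.419 -0.189  0.07 ] [ 0.442 -0.169  0.08 ]
0.08 28 [ 0.4375 -0.1816  0.0852] [ 0.42 -0.19  0.08] [ 0.442 -0.169  0.09 ]
0.09 31 [ 0.4371 -0.182   0.095 ] [ 0.423 -0.191  0.09 ] [ 0.442 -0.168  0.1  ]
0.1 14 [ 0.4394 -0.1813  0.1032] [ 0.432 -0.192  0.1  ] [ 0.442 -0.168  0.106]
0.12 7 [ 0.4297 -0.2042  0.1257] [ 0.422 -0.205  0.123] [ 0.434 -0.203  0.129]
bench z 0.000562191892360298
top proj TCP [375.41166671 207.04846819]
bench z -0.0005122568296934434
```

View pics/z.png

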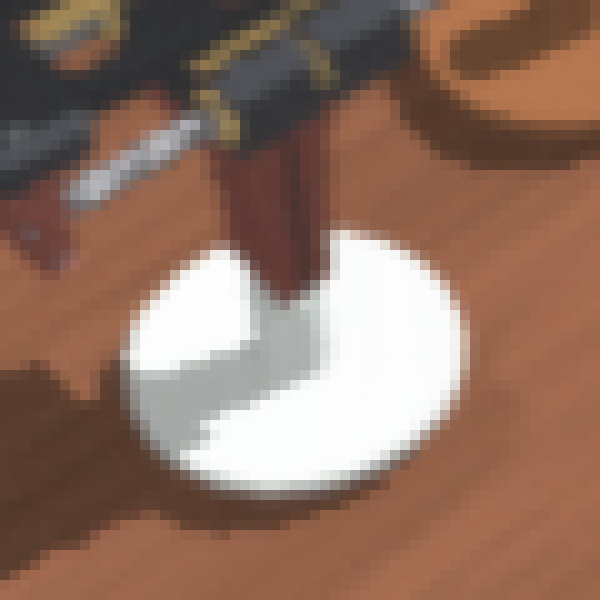

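The shut fingers appear to end right at the knob top, z≈43 mm by depth, although the reported TCP is z=19 mm. That suggests the tips sit about 20 mm higher than stated. I'll check by touching the flange gently with the fingers open.

Run:
```python
from h import *
from fit import near
move_gripper(.06); st()
try: print(servo_line([.427,-.179,-.012],rate=.03,contact_N=4))
except PlanningError as e: print("PE",e)
st()
c=capture("scene"); P=pts(c,c["range_z"]>0); f=near(P,(.43,-.178),.06,.008,.02); print(cv2.minEnclosingCircle(f[:,:2].astype(np.float32)))
cv2.imwrite("pics/touch.png",cv2.resize(c["image"][205:285,225:305],(560,560),interpolation=cv2.INTER_CUBIC))
```

```text
t 10.82 pos [ 0.427 -0.179  0.019] q [-0.546  0.424  1.985  0.     0.733  1.024] F [-0.3  0.3 -0.7] gap 0.0601 grip 0.0
False
t 12.0 pos [ 0.4272 -0.1791 -0.0119] q [-0.546  0.482  2.006  0.     0.653  1.024] F [0.7 0.1 0.1] gap 0.0598 grip 0.0
((0.4309558570384979, -0.17799943685531616), 0.046524304896593094)
```

View pics/touch.png

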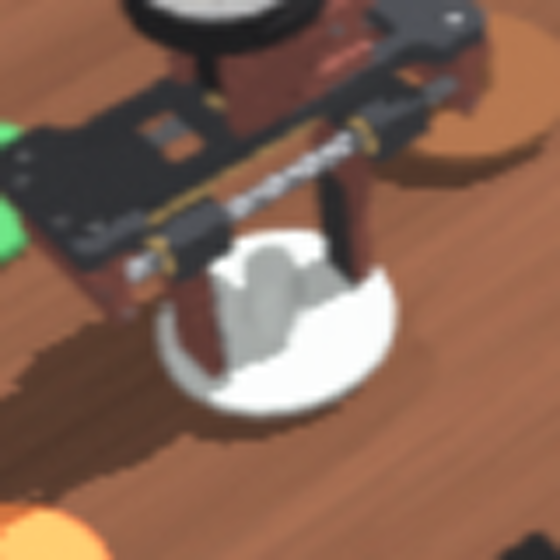

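The open fingers (tips near (212,375) and (365,280)) straddle the knob just above the flange, so the stated TCP z is off by about 25 mm. I'll touch down for the exact offset, then grip in both directions.

Run:
```python
from h import *
from fit import near
print(servo_line([.427,-.179,-.022],rate=.02,contact_N=3)); st(); zc=current_position()[2]
servo_line([.427,-.179,zc+.004],rate=.05)
move_gripper(0); st()
c=capture("scene"); P=pts(c,c["range_z"]>0); f=near(P,(.43,-.178),.06,.008,.02); print(cv2.minEnclosingCircle(f[:,:2].astype(np.float32)))
```

```text
True
t 12.27 pos [ 0.4272 -0.1792 -0.0124] q [-0.546  0.484  2.006  0.     0.651  1.024] F [-0.2  0.7  4.8] gap 0.0602 grip 2.4
t 13.2 pos [ 0.4271 -0.1791 -0.0085] q [-0.546  0.476  2.003 -0.     0.663  1.024] F [ 0.6 -1.2 -0.5] gap 0.0217 grip 30.0
((0.42980194091796875, -0.17715997993946075), 0.046610523015260696)
```

Run:
```python
from h import *
from fit import near,circ
move_gripper(.06); servo_line([.427,-.179,-.0085],down(90),rate=.1) if False else move_ptp([.427,-.179,-.0085],down(90))
move_gripper(0); st()
servo_line([.427,-.179,.14],rate=.15); move_ptp([.623,.2345,.14],down(90)); servo_line([.623,.2345,.1085],rate=.1); st()
for n in("scene","top"):
    c=capture(n); P=pts(c,c["range_z"]>0)
    f=near(P,(.625,.235),.06,.122,.137); ctr,r=cv2.minEnclosingCircle(f[:,:2].astype(np.float32)) if len(f)>5 else (0,0)
    k=circ(near(P,(.625,.235),.06,.125,.135),.045) if len(f)>5 else 0
    rim=near(P,(.625,.235),.06,.08,.102)
    print(n,"flange",np.round(ctr,4),r,len(f),np.median(f[:,2]),"rim pts",len(rim),rim.min(0),rim.max(0))
    if n=="scene": cv2.imwrite("pics/place.png",cv2.resize(c["image"][150:270,340:480],(700,600),interpolation=cv2.INTER_CUBIC))
```

```text
t 16.09 pos [ 0.4272 -0.179  -0.0085] q [-0.546  0.476  2.004  0.     0.661 -0.546] F [ 1.1  0.4 -0.7] gap 0.0212 grip 30.0
t 19.38 pos [0.6228 0.2338 0.1082] q [ 0.255  0.533  1.453 -0.     1.157  0.256] F [ 0.6  0.1 -2.3] gap 0.0212 grip 30.0
scene flange [0.6257 0.2338] 0.04624754190444946 397 0.1300189555022466 rim pts 212 [0.58718857 0.19252538 0.08040019] [0.66779209 0.26664887 0.10185485]
top flange [0.6248 0.207 ] 0.03419063240289688 103 0.1298400130254136 rim pts 20 [0.59354781 0.19420215 0.08135661] [0.62648736 0.20494681 0.10160166]
```

View pics/place.png

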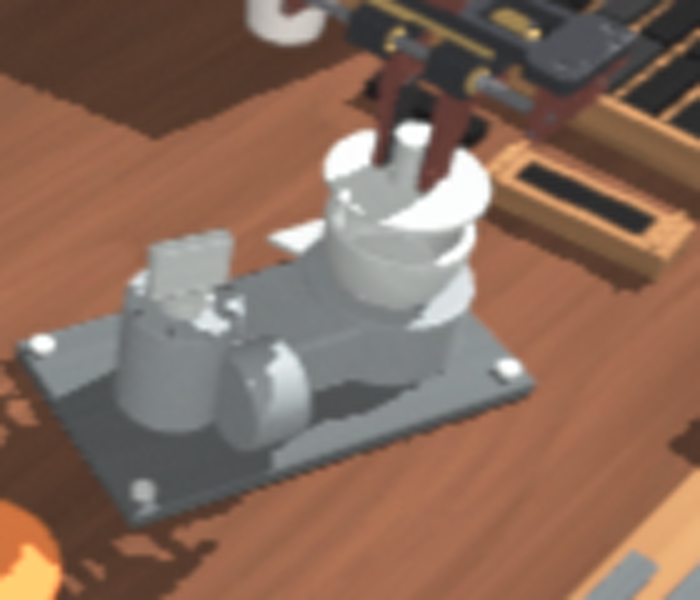

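The cover hangs level and centred above the hopper, flange at about (408,180) and rim at (400,245) in the crop. In the same camera the offset is about 1 mm. I'll lower it to contact.

Run:
```python
from h import *
from fit import near,circ
print(servo_line([.6238,.2343,.079],rate=.03,contact_N=5)); st()
c=capture("scene"); P=pts(c,c["range_z"]>0); f=near(P,(.625,.234),.06,.105,.122)
print(cv2.minEnclosingCircle(f[:,:2].astype(np.float32)),np.median(f[:,2]))
A=np.c_[f[:,:2]-f[:,:2].mean(0),np.ones(len(f))]; print("plane",np.linalg.lstsq(A,f[:,2],rcond=None)[0])
```

```text
True
t 20.25 pos [0.6234 0.2343 0.0831] q [ 0.256  0.56   1.473 -0.     1.109  0.256] F [-0.2  0.1  2.8] gap 0.0217 grip 30.0
((0.6266078352928162, 0.23349417746067047), 0.045033618807792664) 0.10638124058856699
plane [-0.01767163  0.01823999  0.10815229]
```

Run:
```python
from h import *
from fit import near,circ
move_gripper(.07); servo_line([.6234,.2343,.14],rate=.12)
move_ptp([.5757,.1026,.125],down(64)); st()
c=capture("scene"); P=pts(c,c["range_z"]>0); f=near(P,(.625,.234),.06,.109,.122)
print("cover",cv2.minEnclosingCircle(f[:,:2].astype(np.float32)),np.median(f[:,2]))
A=np.c_[f[:,:2]-f[:,:2].mean(0),np.ones(len(f))]; print("plane",np.linalg.lstsq(A,f[:,2],rcond=None)[0])
print(servo_line([.5757,.1026,.074],rate=.08,contact_N=6)); st()
c=capture("scene"); cv2.imwrite("pics/adj.png",cv2.resize(c["image"][150:270,340:480],(700,600),interpolation=cv2.INTER_CUBIC))
```

```text
t 22.43 pos [0.5756 0.1025 0.1245] q [5.800e-02 4.110e-01 1.627e+00 1.000e-03 1.105e+00 5.110e-01] F [ 0.1 -0.2  0.2] gap 0.0699 grip 0.0
cover ((0.6271534562110901, 0.2324153482913971), 0.01079505030065775) 0.11520683220598649
plane [ 0.06058497 -0.16242402  0.11534183]
False
t 23.27 pos [0.576  0.1027 0.0742] q [0.058 0.472 1.673 0.    0.997 0.512] F [-0.6 -0.1  0.3] gap 0.0701 grip 0.0
```

View pics/adj.png

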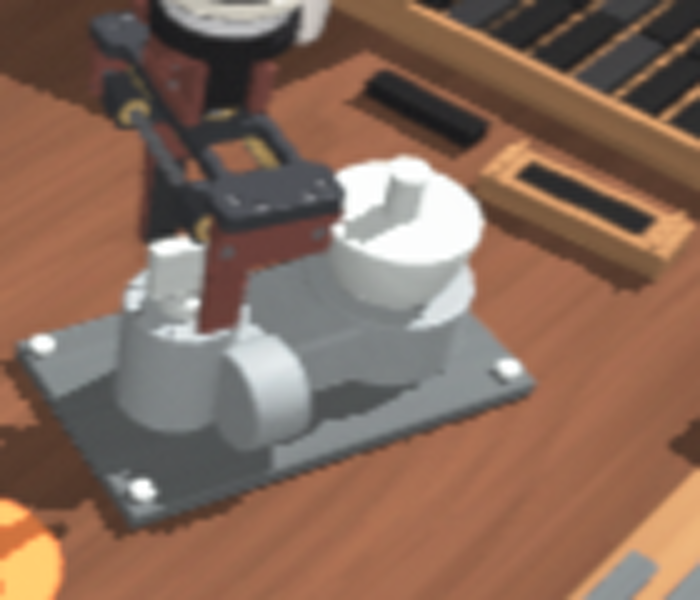

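The cover (about (405,215)) sits flush on the hopper. Depth puts the flange top at 0.105 m, which is rim plus 5 mm. The fingers straddle the wing at (180,270). Now I grip and turn.

Run:
```python
from h import *
from fit import near
c=capture("scene"); P=pts(c,c["range_z"]>0); f=near(P,(.626,.234),.055,.098,.112); f=f[(f[:,1]>.2)]
A=np.c_[f[:,:2]-f[:,:2].mean(0),np.ones(len(f))]; print("cover plane",np.linalg.lstsq(A,f[:,2],rcond=None)[0].round(3),len(f))
move_gripper(0); st()
q0=np.array(current_joint_pos()); tq0=current_joint_torque()[5]; print("T0",np.round(current_torque(),2),tq0)
for d in [.2,.4,.6,.7,.78,.82,.86,.9,.94,.98,1.02,1.06]:
    q=q0.copy(); q[5]+=d; goto_joints(q)
    T=current_torque()[2]; print(d,round(current_clock(),2),"Tz",round(T,3),"j6",round(current_joint_torque()[5],3),"F",np.round(current_force(),1),"q6",round(current_joint_pos()[5]-q0[5],3))
    if abs(T)>.6: break
st()
```

```text
cover plane [-0.002  0.004  0.105] 363
t 24.3 pos [0.5757 0.1026 0.074 ] q [ 0.058  0.472  1.673 -0.     0.996  0.512] F [ 0.6 -0.  -0.9] gap 0.0109 grip 30.0
T0 [-0.05 -0.14  0.01] -0.0400130613707006
0.2 24.61 Tz -0.023 j6 0.353 F [-0.1 -0.1  0.5] q6 0.196
0.4 24.92 Tz -0.066 j6 0.321 F [0.  0.3 0. ] q6 0.394
0.6 25.23 Tz -0.089 j6 0.308 F [-1.1  0.4  1.7] q6 0.593
0.7 25.48 Tz -0.025 j6 0.254 F [-0.9  1.   1.7] q6 0.694
0.78 25.73 Tz -0.066 j6 0.186 F [-0.8  0.8  2.1] q6 0.775
0.82 25.98 Tz -0.093 j6 0.046 F [-1.6  1.6  2.2] q6 0.817
0.86 26.23 Tz -0.033 j6 0.058 F [-1.8  1.7  1.8] q6 0.857
0.9 26.48 Tz -0.122 j6 0.064 F [-0.1  1.8  2.4] q6 0.898
0.94 26.73 Tz 0.331 j6 0.454 F [-2.6  3.1  2.5] q6 0.937
0.98 26.98 Tz 0.682 j6 0.794 F [-2.8  2.5  2.7] q6 0.977
t 26.98 pos [0.5756 0.1027 0.074 ] q [ 0.058  0.472  1.674 -0.     0.997  1.49 ] F [-2.8  2.5  2.7] gap 0.0118 grip 30.8
```

Run:
```python
from h import *
from fit import near
sleep(.3); q0=np.array(current_joint_pos()); s=q0.copy()
for d in [.4,.8,1.2,1.5,1.62]:
    q=q0.copy(); q[5]=.512+.92-(d-.05); goto_joints(q)
sleep(.3); st(); print("psi-like q6 rel",current_joint_pos()[5]-.512,"Tz",current_torque())
c=capture("scene"); P=pts(c,c["range_z"]>0); f=near(P,(.626,.234),.055,.098,.112); f=f[f[:,1]>.2]
A=np.c_[f[:,:2]-f[:,:2].mean(0),np.ones(len(f))]; print("cover",np.linalg.lstsq(A,f[:,2],rcond=None)[0].round(3),cv2.minEnclosingCircle(f[:,:2].astype(np.float32)))
cv2.imwrite("pics/end.png",cv2.resize(c["image"][150:270,340:480],(700,600),interpolation=cv2.INTER_CUBIC))
```

```text
t 29.62 pos [0.5759 0.1026 0.074 ] q [ 0.058  0.472  1.673 -0.     0.996 -0.136] F [ 1.4  0.4 -1.1] gap 0.0108 grip 30.0
psi-like q6 rel -0.6481543829466891 Tz [ 0.03896042 -0.23620253 -0.06377596]
cover [-0.017  0.002  0.105] ((0.6328991651535034, 0.23939643800258636), 0.043922703713178635)
```

View pics/end.png

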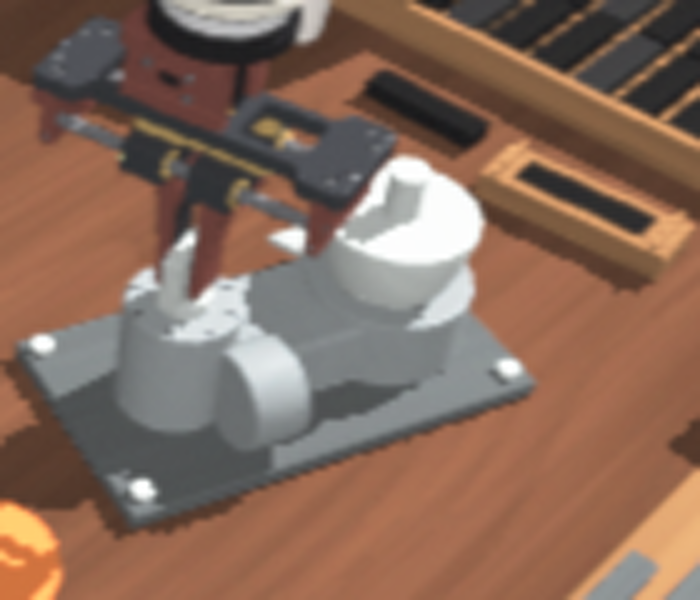

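The wing at (180,275) is still gripped and now turned back. The cover at (405,215) is unchanged, and the shift in its fit comes from the gripper hiding part of it. Handing in.

```bash
python3 -c "
from bench import *
print(close_job())"
```

```text
the job is handed in; nothing more can be done
None
```

I handed the job in at about 30 s (no verdict came back): the cover is home and level on the hopper, and the adjuster was turned clockwise to its stop, backed off a quarter turn and is still gripped there.

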